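# Tip the orange slide box out of the packed row and set it out in the tray

### The job

Tip the orange slide box out of the tightly packed row by pushing the top of its back towards you, until it leans on the rack's front rail. Then take it by the sides that are now free, lift it out and stand it upright in the shallow blue tray, setting it down gently and leaving it there. Leave the other boxes standing in their places in the rack.

Things in the scene. Friction and masses are not known exactly. Their poses are not given: they have to be found in the camera images.
- box_orange: Orange slide storage box, rigid, plain flat sides: 75 mm deep (its x), 32 mm thick (its y), 135 mm tall (its z), 0.12 to 0.26 kg, centre of mass in its middle. Origin at the centre of its underside; z up when it stands, x points from its front (white label, towards the robot) to its back. It starts upright in any one of the rack's four places, 1.5 mm from its neighbours.
- box_blue: A blue slide box of the same size, shape and axes as the orange one; stands in the rack and stays there.
- box_grey: A grey slide box of the same size, shape and axes as the orange one; stands in the rack and stays there.
- box_white: A white slide box of the same size, shape and axes as the orange one; stands in the rack and stays there.
- rack: Low grey rack fixed to the bench; holds four boxes side by side along its y, at y = -50, -17, 17, 50 mm. Origin on the bench, midway along the inner face of the front lip; x points to the back (away from the robot), z up. Floor at z = 6 mm, lip top at 9 mm, side cheeks up to 53 mm. The boxes fill x = 2 to 77 mm; their tops are at z = 141 mm.
- rack_back (a point): Middle of the top edge of the rack's back wall, 60 mm above the bench (the wall is 5 mm thick, x = 79 to 84 mm in the rack's frame). Above it the upper half of every box's back is bare and the space behind is free.
- rack_rail (a point): Middle of the steel rest rail in front of the boxes: 10 mm thick, along the rack's y, axis at x = -31, z = 42 mm of the rack, on end posts at y = +-71 mm. A box pushed from behind pivots on its lower front edge at the lip; past about 31 degrees it tips over by itself and then rests leaning about 37 degrees towards the robot, its front on this rail.
- tray: Shallow open blue square tray fixed to the bench, 112 x 112 mm outside, walls 5 mm thick and 18 mm high, floor 5 mm above the bench. Origin at the centre of its underside, z up.

How it is judged:
By the outcome, as a careful person would: the job done as asked, in the order asked, and still so for the second after the job is handed in, with the robot touching nothing.
It also fails if it takes over 51 s, if anything falls off the work surface, if the arm or the gripper's body presses on something with over 40 N, if the wrist force passes 120 N, or if a joint passes its speed limit or range.

### The arm

A 6-joint arm with a two-finger parallel gripper is mounted at the origin on a cart in front of the work surface, level with it; the furniture and walls round the work are solid. World frame = base frame: x ahead of the robot, y to its left, z up, the work surface at z = 0. Lengths are in m, angles in rad, forces in N, time in s.
With the tool pointing down it reaches from about 0.2 to 0.875 m from the base axis. Payload 3.4 kg.
Tool frame: the origin (TCP) lies between the finger pads; the fingertips stand 25 mm ahead of it and the grasp point (between the pads) lies 6 mm ahead of it (r.nose_length is the z of the fingertips in the tool frame, in m); z points along the fingers, x is the direction in which the jaws open and shut, and the axes are right-handed (so a half turn about z gives the same grasp; the last joint's range is limited). The gripper opens to 94 mm and grips with 3 to 60 N. Pads are 16 mm wide; open, the fingers measure 119 mm over their backs; the gripper's body (75 mm by 177 mm) begins 78 mm behind the grasp point.
Start: joints at [1.069, 0.276, 1.505, -0, 1.361, -0.121], TCP at [0.214, 0.534, 0.23] pointing down, gripper open.
Joint ranges: [-2.89, 2.89], [-0.75, 2.08], [0.22, 2.7], [-1.18, 4.32], [0.11, 2.71], [-2.7, 2.7]. Speed limits (rad/s): [2.57, 2.57, 3.14, 3.14, 3.14, 3.14].

### API

Orientations are given as a unit quaternion [w, x, y, z].
In Python, from plant import r, gripper_to, inverse_kinematics, vision, models, telemetry gives the robot as it stands. Calls block until the motion is done:
- r.move_to(position, orientation): joint-space move of the TCP to a pose.
- r.move_l(position, rot=None, vel=0.15, guard=None): straight line of the TCP; rot=None keeps the orientation; vel is the mean speed in m/s. With guard (N) it stops when the force on the tool has changed by that much, and returns True; else False.
- r.movej(angles): joint-space move.
- gripper_to(opening, f_grip=None): finger opening in m; f_grip is the grip in N (None keeps the last); returns when the fingers have stopped.
- r.hold(seconds).
- inverse_kinematics(position, orientation): joint angles nearest the present ones, or None.
- vision.snapshot(name): name is "side" or "top" or "wrist"; returns the picture (400x640x3 uint8, red, green, blue); there is no depth.
- vision.get_calibration(name): a dict with "fx", "fy", "cx", "cy" (pixels), "D" ([k1, k2, p1, p2, k3] as OpenCV has them; the pictures are not rectified), "position" and "orientation" of the camera in the world. Camera axes: x right, y down, z forward; pixel columns grow to the right and rows downward; lengths in m; the calibration is good to about 2 mm. A picture is of the moment at which its call begins: read the wrist's pose just before it. get_calibration takes no time and is no camera call; for the wrist camera it gives the pose at the moment of the call.
A pose or a line that the arm cannot do raises r.PlanningError and nothing moves.
- r.sign_off(): hands the job in, once; it reports no verdict.
Trained networks look in the newest picture that a camera, given by its name, has taken for a name from the list of things; names that differ only in an ending like _2 or _b are one class to them, and where a whole thing is asked for, a point or a joint stands for the part that bears it (a point fixed in the world has none). Each returns a list of dicts, best first, with "score" (0 to 1); they miss things now and then, are a little off and sometimes report something else, mostly with a low value. They report only what shows in the picture. A call takes as long as a camera call.
- models.boxes_of(thing, camera): "at" ([x, y, z] in m, in world coordinates, good to about 4 mm: the middle of the surface that is visible of it).
- models.regions_of(thing, camera): "pixels" (400x640 bool, what is visible of it).
- models.mark_of(thing, camera): "at" ([x, y, z] in m, in world coordinates, good to about 4 mm: a listed point, or the origin of a listed thing).
Readings, each from a call of its own:
- telemetry.current_t(): time.
- telemetry.current_joints(): joint angles.
- telemetry.current_dq(): joint speeds.
- telemetry.current_joint_efforts(): joint torques, N m.
- telemetry.current_ee_pos(): TCP position.
- telemetry.current_tool_rot(): TCP orientation.
- telemetry.current_wrist_force(): force on the tool from outside, world axes, zero at the start.
- telemetry.current_torque(): the same for the moment, N m.
- telemetry.current_opening(): finger opening in m.
Only numpy, scipy, OpenCV 4.12 (cv2) and the standard library are available. Lean on these libraries where they do the work, as an engineer would, in place of code of your own. Each camera call takes 0.05 s, during which the arm holds its last target.

## Working session

There is one attempt and no reset: what is moved stays moved. The work goes in short steps, each a Python script; the robot and the scene stay as the last script left them, time stands still between calls to the robot, and variables do not carry over. Pictures are saved under pics/ and viewed, and the job is handed in when it is done.

```bash
mkdir -p pics; ls
python3 - <<'E'
from plant import r, gripper_to, inverse_kinematics, vision, models, telemetry
import cv2, numpy as np
for c in ["top","side"]:
    im=vision.snapshot(c); cv2.imwrite(f"pics/{c}0.png",im[:,:,::-1])
    k=vision.get_calibration(c); print(c,k)
    for t in ["box_orange","rack","rack_back","rack_rail","tray","box_blue","box_grey","box_white"]:
        m=models.mark_of(t,c); print(t,[(np.round(x["at"],4).tolist(),round(x["score"],2)) for x in m[:2]])
print(telemetry.current_t(), telemetry.current_tool_rot())
E
```

```text
pics
top {'fx': 411.85838664984175, 'fy': 411.85838664984175, 'cx': 313.93302065741983, 'cy': 202.21701118536586, 'D': array([-0.10214101,  0.        ,  0.        ,  0.        ,  0.        ]), 'position': array([ 0.51019578, -0.20432849,  0.93536902]), 'orientation': array([ 0.02368319, -0.70069288,  0.71292726, -0.01425881])}
box_orange [([0.5658, -0.1537, 0.0052], 0.57)]
rack [([0.5263, -0.141, 0.0014], 0.92)]
rack_back []
rack_rail [([0.4936, -0.15, 0.039], 0.87), ([0.5627, -0.084, 0.0051], 0.19)]
tray [([0.4855, -0.3137, 0.0001], 0.81)]
box_blue [([0.5632, -0.0869, 0.0052], 0.81)]
box_grey [([0.5786, -0.1835, 0.0047], 0.81), ([0.5683, -0.1548, 0.0079], 0.33)]
box_white [([0.5649, -0.1238, 0.0066], 0.76), ([0.4964, -0.1508, 0.0383], 0.31)]
side {'fx': 492.88643016875943, 'fy': 492.88643016875943, 'cx': 317.7361453464562, 'cy': 198.5575047130742, 'D': array([-0.08115742,  0.        ,  0.        ,  0.        ,  0.        ]), 'position': array([0.00814262, 0.02746051, 0.73162759]), 'orientation': array([ 0.20766633, -0.53798485,  0.75952131, -0.30095577])}
box_orange [([0.5697, -0.155, 0.0042], 0.66)]
rack [([0.5274, -0.1414, -0.003], 0.88)]
rack_back []
rack_rail [([0.4995, -0.154, 0.038], 0.61)]
tray [([0.4857, -0.31, 0.0057], 0.59)]
box_blue [([0.5552, -0.0845, 0.0031], 0.86)]
box_grey [([0.5758, -0.1842, 0.0066], 0.92)]
box_white [([0.5645, -0.1217, 0.0024], 0.71)]
0.9 [-2.83377584e-05  8.28145979e-01  5.60512473e-01  5.87575537e-05]
```

View pics/top0.png

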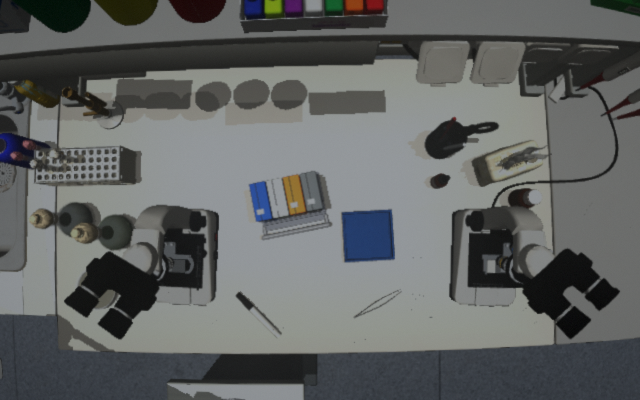

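View pics/side0.png

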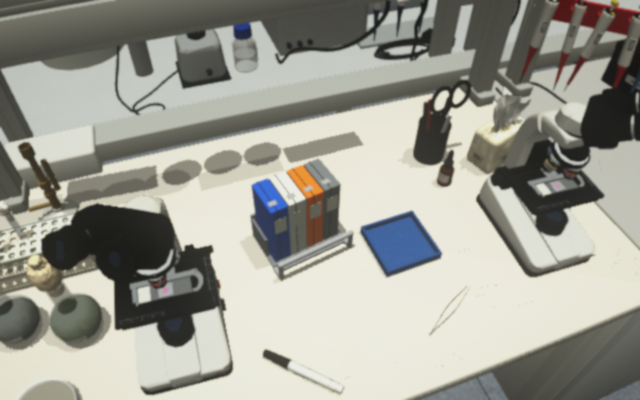

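The boxes stand blue (262,200), white, orange (293,195), grey (313,188) from left to right in the top view. The rail is at (297,228) and the tray at (368,235). Next I'll get a closer wrist view from above the rack to fit the yaw.

```bash
cat > h.py <<'E'
from plant import r, gripper_to, inverse_kinematics, vision, models, telemetry
import cv2, numpy as np
from scipy.spatial.transform import Rotation as R
def q2R(q): return R.from_quat([q[1],q[2],q[3],q[0]])
def Rq(M):
    q=R.from_matrix(M).as_quat(); return [q[3],q[0],q[1],q[2]]
def tool(z,x):
    z=np.array(z,float);z/=np.linalg.norm(z);x=np.array(x,float);x-=z*(x@z);x/=np.linalg.norm(x)
    return Rq(np.stack([x,np.cross(z,x),z],1))
def proj(k,P):
    Rm=q2R(k["orientation"]).as_matrix(); Pc=(np.atleast_2d(P)-k["position"])@Rm
    K=np.array([[k["fx"],0,k["cx"]],[0,k["fy"],k["cy"]],[0,0,1.]])
    return cv2.projectPoints(Pc.reshape(-1,1,3),np.zeros(3),np.zeros(3),K,np.array(k["D"]))[0][:,0]
def snap(c,name,scale=1,crop=None):
    k=vision.get_calibration(c); im=vision.snapshot(c)
    o=im[:,:,::-1].copy(); cv2.imwrite(f"pics/{name}.png",o); return k,o
E
python3 - <<'E'
from h import *
yaw=0.17; xr=np.array([np.cos(yaw),np.sin(yaw),0]); yr=np.array([-np.sin(yaw),np.cos(yaw),0])
for x in (tool([0,0,-1],-yr),tool([0,0,-1],yr)):
    p=np.array([0.50,-0.14,0.33]); j=inverse_kinematics(p,x); print(j)
q=tool([0,0,-1],-yr)
r.move_to(p.tolist(),q)
k,o=snap("wrist","w0"); print(k); 
for t in ["box_orange","rack","rack_rail","tray","rack_back"]:
    m=models.mark_of(t,"wrist"); print(t,[(np.round(a["at"],4).tolist(),round(a["score"],2)) for a in m[:2]])
import pickle
regs={t:(models.regions_of(t,"wrist") or [None])[0] for t in ["box_orange","box_blue","box_grey","box_white"]}
pickle.dump((k,o,regs),open("w0.pkl","wb"))
print(telemetry.current_t(),telemetry.current_ee_pos(),telemetry.current_joints())
E
```

```text
[-4.07069310e-01  1.49868988e-01  1.42973489e+00 -4.44089210e-16
  1.56198877e+00  9.93727017e-01]
[-4.07069310e-01  1.49868988e-01  1.42973489e+00 -4.44089210e-16
  1.56198877e+00 -2.14786564e+00]
{'fx': 331.4112811662323, 'fy': 331.4112811662323, 'cx': 319.57796206008175, 'cy': 200.18776005380755, 'D': array([0.00166666, 0.        , 0.        , 0.        , 0.        ]), 'position': array([ 0.57503589, -0.1268113 ,  0.48379208]), 'orientation': array([ 0.10175197,  0.75816524, -0.6382726 , -0.08625603])}
box_orange [([0.5694, -0.1527, 0.0067], 0.96)]
rack [([0.5311, -0.1475, 0.0001], 0.68)]
rack_rail [([0.5295, -0.145, 0.0011], 0.66), ([0.5004, -0.1533, 0.0448], 0.63)]
tray [([0.4866, -0.3088, -0.0032], 0.69), ([0.5588, -0.0863, 0.0052], 0.19)]
rack_back [([0.608, -0.1308, 0.06], 0.56)]
4.0167 [ 0.50002889 -0.13992536  0.32999231] [-4.06933704e-01  1.49892543e-01  1.42972435e+00  2.79191050e-05
  1.56199611e+00  9.93734525e-01]
```

View pics/w0.png

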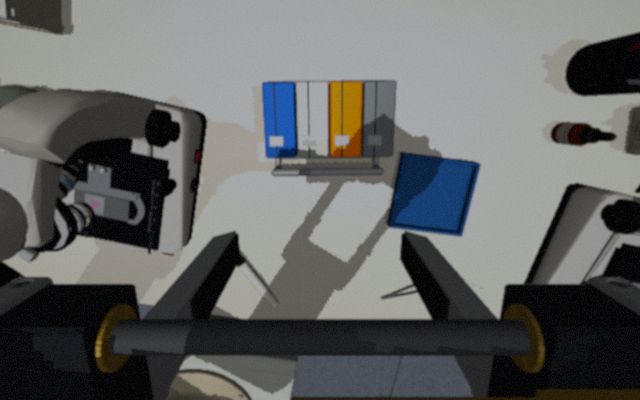

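```bash
cat > fit.py <<'E'
from h import *
import pickle
from scipy.optimize import minimize
names=["box_blue","box_white","box_orange","box_grey"]; ys=[.05,.017,-.017,-.05]
k,o,regs=pickle.load(open("w0.pkl","rb"))
data=[]
def um(regs):
    m=np.zeros((400,640),bool); 
    for n in names:
        if regs.get(n) is not None: m|=np.asarray(regs[n]["pixels"],bool)
        else: print("missing",n)
    return m
data.append(("wrist",k,um(regs)))
traym=[]
traym.append(("wrist",k,(models.regions_of("tray","wrist") or [None])[0]))
for c in ("top","side"):
    k=vision.get_calibration(c); im=vision.snapshot(c)
    cv2.imwrite(f"pics/{c}1.png",im[:,:,::-1])
    data.append((c,k,um({n:(models.regions_of(n,c) or [None])[0] for n in names})))
    traym.append((c,k,(models.regions_of("tray",c) or [None])[0]))
pickle.dump((data,traym),open("fit.pkl","wb"))
E
python3 fit.py
cat > fit2.py <<'E'
from h import *
import pickle
from scipy.optimize import minimize
data,traym=pickle.load(open("fit.pkl","rb"))
def hullmask(k,P,S=8):
    uv=proj(k,P); h=cv2.convexHull(uv.astype(np.float32))[:,0]
    m=np.zeros((400,640),np.uint8); cv2.fillConvexPoly(m,np.round(h*256).astype(np.int32),255,cv2.LINE_AA,8); return m/255.
def pose(p,L): 
    c,s=np.cos(p[2]),np.sin(p[2]); L=np.array(L); return np.stack([p[0]+c*L[:,0]-s*L[:,1],p[1]+s*L[:,0]+c*L[:,1],L[:,2]],1)
B=[(x,y,z) for x in(.002,.077) for y in(-.066,.066) for z in(.006,.141)]
T=[(x,y,z) for x in(-.056,.056) for y in(-.056,.056) for z in(0,.018)]
def run(ds,L,p0):
    def f(p): return sum(((hullmask(k,pose(p,L))-cv2.GaussianBlur(m.astype(float),(3,3),.5))**2).sum()/m.sum() for _,k,m in ds)
    best=min((minimize(f,np.array(p0)+[0,0,d],method="Nelder-Mead",options=dict(initial_simplex=np.array(p0)+np.array([[0,0,d],[.01,0,d],[0,.01,d],[0,0,d+.08]]),xatol=1e-5,fatol=1e-6)) for d in(-.1,0,.1)),key=lambda a:a.fun)
    return best.x.round(4),round(best.fun,4)
print("rack");
for sel in (data,data[:1],data[1:2],data[2:]): print([d[0] for d in sel],run(sel,B,[.529,-.145,.17]))
tm=[(c,k,np.asarray(g["pixels"],bool)) for c,k,g in traym if g is not None]
print("tray")
for sel in [tm]+[[t] for t in tm]: print([d[0] for d in sel],run(sel,T,[.4857,-.311,.05]))
E
python3 fit2.py
```

```text
rack
['wrist', 'top', 'side'] (array([ 0.5277, -0.1445,  0.18  ]), np.float64(1.1073))
['wrist'] (array([ 0.5272, -0.1445,  0.187 ]), np.float64(0.0303))
['top'] (array([ 0.5321, -0.1406,  0.0618]), np.float64(0.9899))
['side'] (array([ 0.5312, -0.1449,  0.1758]), np.float64(0.0664))
tray
['wrist', 'top', 'side'] (array([ 0.4838, -0.3107,  0.0476]), np.float64(0.1033))
['wrist'] (array([ 0.4826, -0.3097,  0.0306]), np.float64(0.0249))
['top'] (array([ 0.4825, -0.3119,  0.0599]), np.float64(0.0368))
['side'] (array([ 0.485 , -0.3108,  0.0381]), np.float64(0.0202))
```

Rack fit: (0.5285, -0.1445), yaw 0.183. Tray fit: (0.484, -0.3105), yaw about 0.045. The wrist, side and mark estimates agree to within a few mm. The later top fit was spoiled by the arm blocking the view. Orange is at rack y = -17 mm. Next is the push.

```bash
cat >> h.py <<'E'
YAW=0.183; O=np.array([.5285,-.1445,0]); xr=np.array([np.cos(YAW),np.sin(YAW),0]); yr=np.array([-np.sin(YAW),np.cos(YAW),0]); zr=np.array([0,0,1.])
def W(x,y,z): return O+xr*x+yr*y+zr*z   # metres
E
python3 - <<'E'
from h import *
# joint limits check for sign of jaw axis
for s in (1,-1):
    q=tool([0,0,-1],s*xr); print(s,[None if (j:=inverse_kinematics(W(x,-.017,z).tolist(),q)) is None else j.round(2).tolist() for x,z in((.115,.24),(.115,.15),(.01,.17))])
u=np.array([-.602,.799]);
q2=tool(xr*.602-zr*.799,-yr); print(inverse_kinematics(W(-.034,-.017,.117).tolist(),q2), inverse_kinematics(W(-.034,-.017,.26).tolist(),q2))
q3=tool([0,0,-1],[np.sin(.045),-np.cos(.045),0]); print(inverse_kinematics([.484,-.3105,.121],q3))
E
```

```text
1 [[-0.32, 0.4, 1.29, -0.0, 1.45, -0.5], [-0.32, 0.45, 1.44, -0.0, 1.26, -0.5], [-0.41, 0.3, 1.63, -0.0, 1.22, -0.59]]
-1 [[-0.32, 0.4, 1.29, -0.0, 1.45, 2.64], [-0.32, 0.45, 1.44, -0.0, 1.26, 2.64], [-0.41, 0.3, 1.63, -0.0, 1.22, 2.55]]
[-0.83375192  0.16064525  2.23227359  1.0237202   0.64248801 -0.26134752] [-0.83375192 -0.03878995  1.99489778  0.68913692  0.93530613  0.20424364]
[-6.91380134e-01  3.56791099e-01  1.67240815e+00 -4.44089210e-16
  1.11239340e+00  8.34416193e-01]
```

```bash
python3 - <<'E'
from h import *
q=tool([0,0,-1],xr)
gripper_to(0.0)
r.move_to(W(.115,-.017,.27).tolist(),q)
r.move_l(W(.115,-.017,.149).tolist(),vel=.15)
k,o=snap("side","s2"); snap("wrist","w2")
print(telemetry.current_t(),telemetry.current_opening(),telemetry.current_wrist_force())
E
python3 -c "
import cv2,numpy as np
a=cv2.imread('pics/s2.png')[130:290,220:400];a=cv2.resize(a,None,fx=2.2,fy=2.2)
b=cv2.resize(cv2.imread('pics/w2.png'),None,fx=.6,fy=.6)
h=max(a.shape[0],b.shape[0]);p=lambda i:cv2.copyMakeBorder(i,0,h-i.shape[0],0,0,0)
cv2.imwrite('pics/c2.png',np.hstack([p(a),p(b)]))"
```

```text
8.4833 0.0005512427038983948 [ 0.09280716  0.25284174 -0.18828766]
```

View pics/c2.png

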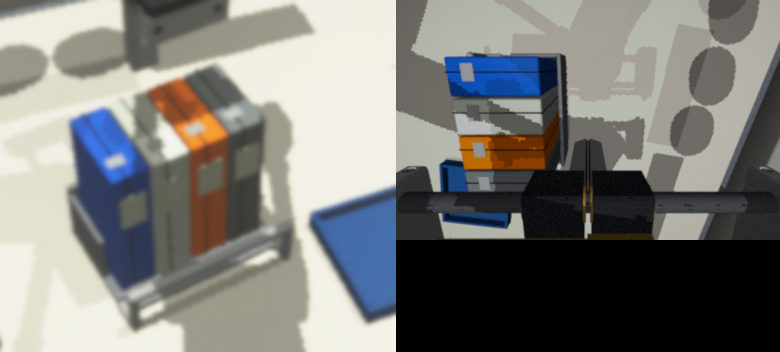

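Run:
```python
from h import *
k=vision.get_calibration("wrist")
P=[W(.077,-.001,.141),W(.077,-.033,.141),W(.077,-.017,.141),W(.002,-.001,.141),W(.002,-.033,.141)]
T=telemetry.current_ee_pos()-np.array([0,0,.025])
u=proj(k,P+[T]); print(u.round(1), (u*.6+[396,0]).round())
o=cv2.imread("pics/w2.png")
for p in u: cv2.drawMarker(o,tuple(int(round(v)) for v in p),(0,255,0),0,8,1)
cv2.imwrite("pics/c3.png",cv2.resize(o[60:360,50:380],None,fx=2,fy=2))
```

```text
[[247.1 228.4]
 [250.5 283.4]
 [248.9 256.6]
 [103.4 228.5]
 [113.4 283.6]
 [321.1 245.7]] [[544. 137.]
 [546. 170.]
 [545. 154.]
 [458. 137.]
 [464. 170.]
 [589. 147.]]
```

View pics/c3.png

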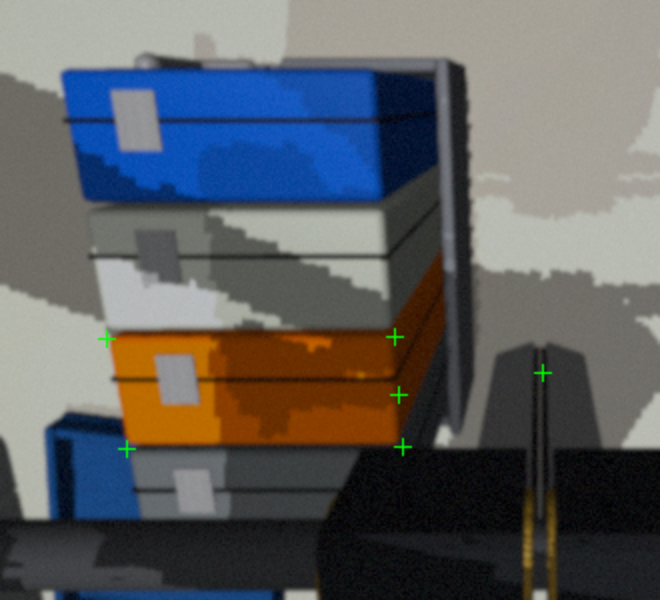

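The orange corners sit about 1 mm from the prediction, so I'll shift the frame slightly. The fingertip is behind the box's middle. Pushing now.

```bash
cat >> h.py <<'E'
O=O-xr*.001+yr*.001
E
python3 - <<'E'
from h import *
def c(th,h=.118): 
    t=np.radians(th); return np.array([.002+.075*np.cos(t)-h*np.sin(t),.006+h*np.cos(t)+.075*np.sin(t)])
def go(th,v=.05,g=15):
    x,z=c(th); s=r.move_l(W(x+.0125,-.017,z+.025).tolist(),vel=v,guard=g)
    print(th,s,telemetry.current_wrist_force().round(2),round(telemetry.current_t(),2)); return s
for th in (0,8,16):
    if go(th): break
snap("side","s4")
E
python3 -c "
import cv2
a=cv2.imread('pics/s4.png')[110:290,220:400];cv2.imwrite('pics/c4.png',cv2.resize(a,None,fx=3,fy=3))"
```

```text
0 False [ 0.58 -0.52 -0.1 ] 9.17
8 False [ 1.17  0.07 -0.16] 9.71
16 False [1.15 0.87 0.45] 10.25
```

View pics/c4.png

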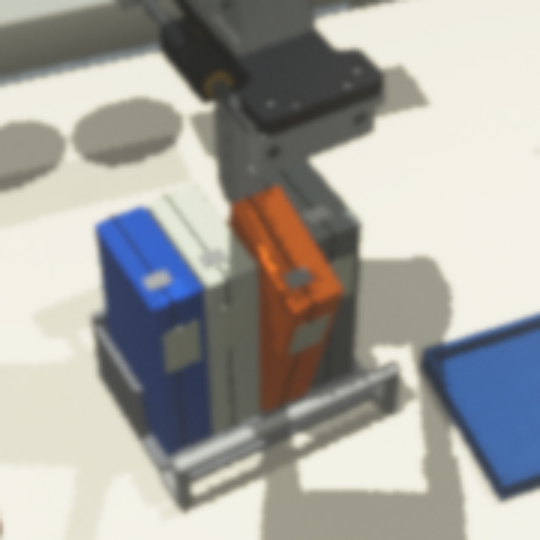

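Only the orange box is tipping. Its neighbours are still standing, so I'll continue.

```bash
python3 - <<'E'
from h import *
def c(th,h=.118): 
    t=np.radians(th); return np.array([.002+.075*np.cos(t)-h*np.sin(t),.006+h*np.cos(t)+.075*np.sin(t)])
def go(th,v=.05,g=15):
    x,z=c(th); s=r.move_l(W(x+.0125,-.017,z+.025).tolist(),vel=v,guard=g)
    print(th,s,telemetry.current_wrist_force().round(2),round(telemetry.current_t(),2)); return s
for th in (24,31,36):
    if go(th,.05): break
r.hold(.2)
snap("side","s5")
# retreat back & up
r.move_l(W(.04,-.017,.21).tolist(),vel=.2); r.move_l(W(.04,-.017,.33).tolist(),vel=.3)
gripper_to(.06)
q=tool([0,0,-1],-yr)
r.move_to(W(-.08,-.017,.36).tolist(),q)
import pickle
k,o=snap("wrist","w5"); m=models.regions_of("box_orange","wrist")
ks,os_=snap("side","s6"); m2=models.regions_of("box_orange","side")
pickle.dump((k,m,ks,m2),open("lean.pkl","wb"))
print(telemetry.current_t())
E
python3 -c "
import cv2,numpy as np
f=lambda n:cv2.resize(cv2.imread(n)[110:290,220:400],None,fx=2.1,fy=2.1)
b=cv2.resize(cv2.imread('pics/w5.png'),None,fx=.8,fy=.8)
cv2.imwrite('pics/c6.png',np.hstack([f('pics/s5.png'),f('pics/s6.png')]));cv2.imwrite('pics/c6b.png',b)"
```

```text
24 False [ 0.1  -0.   -0.59] 10.84
31 False [-0.38  0.35 -0.14] 11.33
36 False [ 0.15 -0.16 -0.43] 11.72
15.45
```

View pics/c6.png

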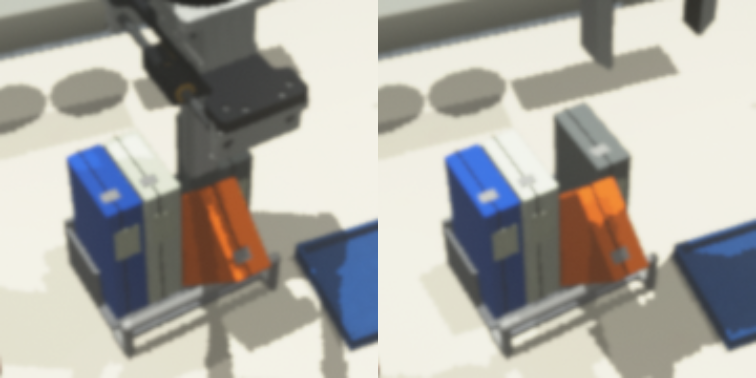

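View pics/c6b.png

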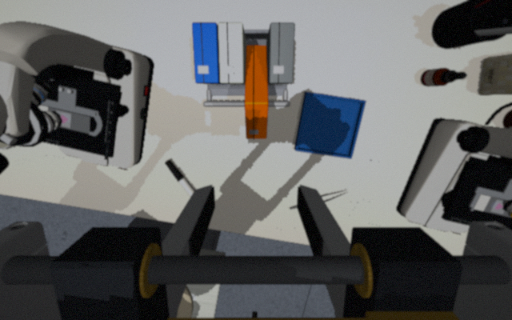

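The orange box leans on the rail and the other three stand. I'll check the lean angle and position by projecting the model.

Run:
```python
from h import *
import pickle
k,m,ks,m2=pickle.load(open("lean.pkl","rb"))
def box(th,y=-.017,dx=0):
    t=np.radians(th); return [W(.002+dx+a*np.cos(t)-s*np.sin(t),y+b,.006+a*np.sin(t)+s*np.cos(t)) for a in(0,.075) for s in(0,.135) for b in(-.016,.016)]
for name,k_,mm in(("wrist",k,m),("side",ks,m2)):
    M=np.asarray(mm[0]["pixels"],bool)
    res=[]
    for th in range(33,43):
        for y in np.arange(-.022,-.011,.001):
            g=np.zeros((400,640),np.uint8); h=cv2.convexHull(proj(k_,box(th,y)).astype(np.float32))[:,0]
            cv2.fillConvexPoly(g,np.round(h*256).astype(np.int32),1,cv2.LINE_8,8)
            res.append(((g.astype(bool)^M).sum()/M.sum(),th,round(y,3)))
    print(name,mm[0]["score"],M.sum(),sorted(res)[:4])
o=cv2.imread("pics/w5.png")
for p in proj(k,box(37)): cv2.circle(o,tuple(int(round(v)) for v in p),2,(0,255,0),-1)
a=cv2.resize(o[10:200,220:400],None,fx=3,fy=3); cv2.imwrite("pics/c7.png",a)
```

```text
wrist 0.77 3180 [(np.float64(0.06572327044025157), 37, np.float64(-0.017)), (np.float64(0.06918238993710692), 37, np.float64(-0.018)), (np.float64(0.07169811320754717), 38, np.float64(-0.017)), (np.float64(0.07547169811320754), 38, np.float64(-0.018))]
side 0.64 1643 [(np.float64(0.26658551430310407), 38, np.float64(-0.016)), (np.float64(0.2702373706634206), 38, np.float64(-0.019)), (np.float64(0.27084601339014), 38, np.float64(-0.02)), (np.float64(0.2726719415702982), 37, np.float64(-0.018))]
```

View pics/c7.png

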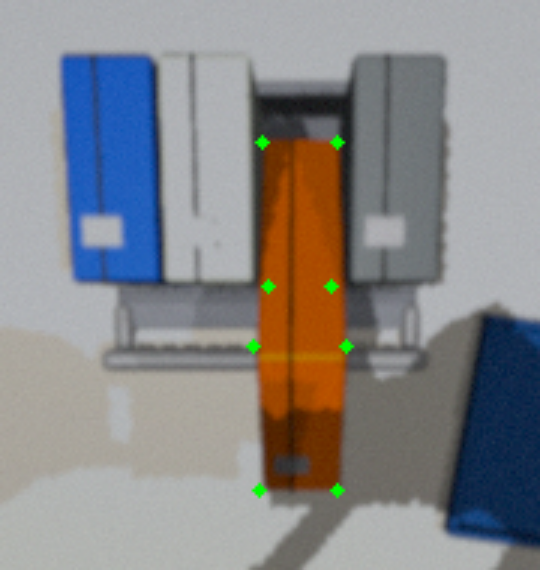

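```bash
python3 - <<'E'
from h import *
t=np.radians(37); c,s=np.cos(t),np.sin(t)
def P(S,d=.0375): return W(.002+d*c-S*s,-.0175,.006+d*s+S*c)
q=tool(xr*s-zr*c,-yr)
g=.107
print([inverse_kinematics(P(g+.006+a).tolist(),q) is not None for a in(.09,.05,0)], inverse_kinematics(P(g+.006+.09).tolist(),q))
r.move_to(P(g+.006+.09).tolist(),q)
hit=r.move_l(P(g+.006).tolist(),vel=.08,guard=8)
print(hit,telemetry.current_ee_pos()-P(g+.006),telemetry.current_t())
snap("side","s8")
if not hit:
    f0=telemetry.current_wrist_force()
    gripper_to(.02,f_grip=30)
    r.hold(.2)
    print(telemetry.current_opening(),telemetry.current_wrist_force()-f0,telemetry.current_t())
    snap("side","s9")
E
python3 -c "
import cv2,numpy as np
f=lambda n:cv2.resize(cv2.imread(n)[90:290,220:400],None,fx=2.1,fy=2.1)
cv2.imwrite('pics/c9.png',np.hstack([f('pics/s8.png'),f('pics/s9.png')]))"
```

```text
[True, True, True] [-0.99010208 -0.01794898  2.17705692  0.80358939  0.88006356 -0.09964357]
False [ 3.40985763e-05 -1.78169272e-04  3.33940521e-04] 17.65
0.031997975802635165 [-0.39515487 -0.08586902  1.2646521 ] 18.45
```

View pics/c9.png

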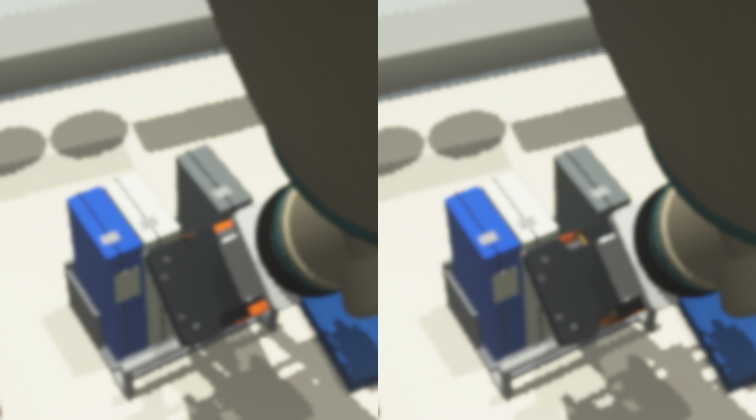

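The grip holds at 32.0 mm. Lifting straight up.

```bash
python3 - <<'E'
from h import *
p=telemetry.current_ee_pos(); f0=telemetry.current_wrist_force()
print(r.move_l((p+[0,0,.02]).tolist(),vel=.05,guard=15))
print(telemetry.current_wrist_force()-f0)
print(r.move_l((p+[0,0,.16]).tolist(),vel=.12,guard=15))
r.hold(.2)
print(telemetry.current_opening(),telemetry.current_wrist_force()-f0,telemetry.current_ee_pos(),telemetry.current_t())
snap("side","s10");snap("top","t10");snap("wrist","w10")
E
python3 -c "
import cv2,numpy as np
f=lambda n:cv2.resize(cv2.imread(n)[90:290,220:400],None,fx=2.1,fy=2.1)
cv2.imwrite('pics/c10.png',np.hstack([f('pics/s10.png'),f('pics/t10.png')]))
cv2.imwrite('pics/c10.png',np.hstack([f('pics/s10.png')[:400],cv2.resize(cv2.imread('pics/w10.png'),None,fx=.65,fy=.65)[:260].repeat(1,0) if 0 else cv2.copyMakeBorder(cv2.resize(cv2.imread('pics/w10.png'),(416,260)),0,140,0,0,0)]))"
```

```text
False
[ 0.54292368 -0.12068916 -3.33368743]
False
0.03200347387629119 [-0.38502303  1.94870359 -2.51072258] [ 0.49492696 -0.16741526  0.27819211] 20.5667
```

View pics/c10.png

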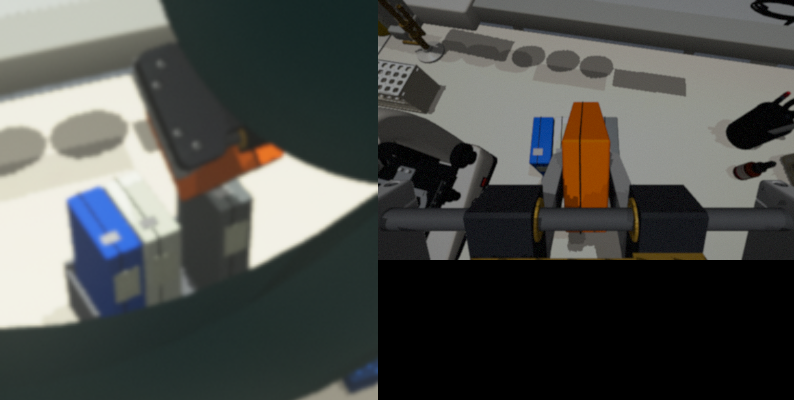

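Run:
```python
from h import *
ty=.045
q=tool([0,0,-1],[np.sin(ty),-np.cos(ty),0])
p=telemetry.current_ee_pos()
r.move_l((p+[0,0,.03]).tolist(),rot=tool([0,0,-1],-yr),vel=.05) if 0 else r.move_to((p+[-.01,-.03,.03]).tolist(),q)
r.move_l([.484,-.3105,.30],vel=.15)
r.move_l([.484,-.3105,.150],vel=.12)
r.hold(.2)
import pickle
k,o=snap("wrist","w11"); m=models.regions_of("box_orange","wrist")
for p_ in ["side","top"]: snap(p_,p_+"11")
print(telemetry.current_opening(),telemetry.current_ee_pos(),telemetry.current_t(),telemetry.current_wrist_force())
tx=np.array([np.cos(ty),np.sin(ty),0]); tyv=np.array([-np.sin(ty),np.cos(ty),0])
E0=telemetry.current_ee_pos()
for pic,kk in (("w11",k),("side11",vision.get_calibration("side")),("top11",vision.get_calibration("top"))):
    o=cv2.imread(f"pics/{pic}.png")
    for a in(-.0375,.0375):
        for b in(-.016,.016):
            for z in (.022,-.113):
                u=proj(kk,E0+tx*a+tyv*b+zr*z)[0]; cv2.circle(o,tuple(int(round(v)) for v in u),2,(0,255,0),-1)
    cv2.imwrite(f"pics/{pic}o.png",o)
w=cv2.imread("pics/w11o.png"); s=cv2.imread("pics/side11o.png")[80:300,310:480]; t=cv2.imread("pics/top11o.png")[140:290,290:440]
z=lambda i,h:cv2.resize(i,(int(i.shape[1]*h/i.shape[0]),h))
cv2.imwrite("pics/c11.png",np.hstack([z(s,400),z(t,400)])); cv2.imwrite("pics/c11b.png",w)
```

```text
0.03188317428276167 [ 0.48404986 -0.31055025  0.15017536] 24.1833 [-0.37035489  0.17506601 -2.27070499]
```

View pics/c11.png

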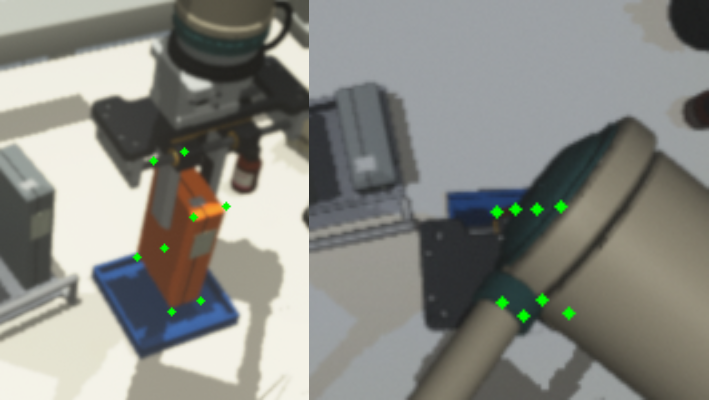

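View pics/c11b.png

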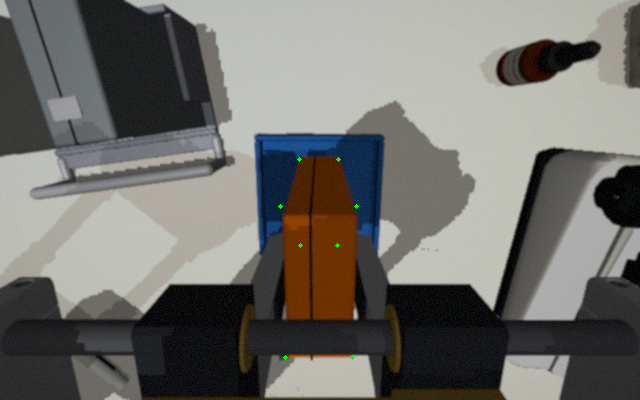

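The wrist view suggests the box is pitched by 1–2° in the hand. I'll measure that before setting it down.

Run:
```python
from h import *
o=cv2.imread("pics/w11.png")
a=cv2.resize(o[145:230,270:370],None,fx=5,fy=5,interpolation=cv2.INTER_CUBIC); b=cv2.resize(o[340:370,270:370],None,fx=5,fy=5,interpolation=cv2.INTER_CUBIC)
cv2.imwrite("pics/c12.png",np.vstack([a,b]))
hs=cv2.cvtColor(o,cv2.COLOR_BGR2HSV)
for c in (315,325,335):
    print(c,[(i,o[i,c].tolist()) for i in list(range(152,161))+list(range(209,218))+list(range(350,361))])
```

```text
315 [(152, [60, 34, 11]), (153, [60, 30, 3]), (154, [61, 32, 13]), (155, [51, 28, 17]), (156, [38, 23, 30]), (157, [23, 24, 47]), (158, [0, 19, 48]), (159, [4, 21, 51]), (160, [0, 16, 53]), (209, [0, 37, 80]), (210, [0, 39, 79]), (211, [0, 31, 76]), (212, [2, 40, 80]), (213, [0, 37, 85]), (214, [0, 41, 95]), (215, [0, 54, 115]), (216, [0, 60, 125]), (217, [0, 56, 121]), (350, [40, 37, 36]), (351, [42, 33, 40]), (352, [34, 33, 30]), (353, [35, 34, 40]), (354, [21, 50, 79]), (355, [16, 77, 139]), (356, [53, 109, 181]), (357, [115, 141, 192]), (358, [166, 175, 192]), (359, [178, 190, 190]), (360, [179, 189, 190])]
325 [(152, [68, 37, 13]), (153, [66, 36, 13]), (154, [68, 38, 24]), (155, [62, 33, 31]), (156, [49, 30, 52]), (157, [23, 32, 67]), (158, [0, 35, 80]), (159, [0, 33, 78]), (160, [0, 37, 81]), (209, [0, 33, 77]), (210, [0, 31, 78]), (211, [0, 28, 73]), (212, [5, 36, 77]), (213, [0, 36, 82]), (214, [0, 43, 96]), (215, [0, 53, 117]), (216, [0, 53, 124]), (217, [0, 55, 125]), (350, [37, 37, 33]), (351, [34, 35, 36]), (352, [36, 37, 31]), (353, [34, 40, 45]), (354, [19, 50, 77]), (355, [7, 78, 135]), (356, [50, 106, 179]), (357, [117, 144, 194]), (358, [165, 177, 192]), (359, [179, 189, 191]), (360, [177, 187, 186])]
335 [(152, [82, 50, 24]), (153, [78, 43, 10]), (154, [81, 44, 25]), (155, [76, 41, 25]), (156, [61, 39, 53]), (157, [36, 37, 73]), (158, [0, 33, 78]), (159, [1, 33, 80]), (160, [0, 33, 76]), (209, [0, 31, 75]), (210, [0, 31, 74]), (211, [0, 31, 76]), (212, [6, 36, 80]), (213, [0, 38, 81]), (214, [0, 40, 89]), (215, [0, 43, 97]), (216, [0, 45, 107]), (217, [0, 53, 109]), (350, [34, 32, 28]), (351, [41, 35, 34]), (352, [40, 36, 35]), (353, [36, 40, 44]), (354, [17, 42, 76]), (355, [13, 77, 136]), (356, [50, 107, 179]), (357, [114, 141, 191]), (358, [164, 176, 190]), (359, [180, 190, 191]), (360, [183, 188, 191])]
```

View pics/c12.png

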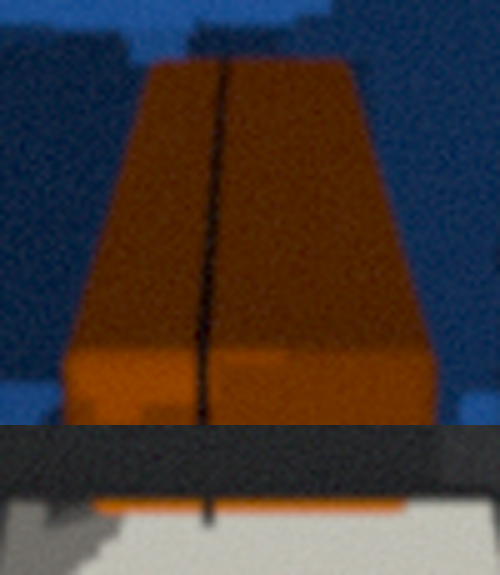

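Run:
```python
from h import *
from scipy.optimize import fsolve
k=vision.get_calibration("wrist"); E0=telemetry.current_ee_pos(); q=telemetry.current_tool_rot()
Rt=q2R(q).as_matrix()
tx=Rt[:,1]*np.sign(Rt[0,1]); tx[2]=0
print("tool",Rt.round(4).tolist())
def pts(p):
    th,d,s=p; c,sn=np.cos(th),np.sin(th)   # th>0: top towards robot
    X=tx*c+zr*sn; Z=-tx*sn+zr*c
    B=E0+tx*d-zr*(.113+s)+0*X
    # rotate about TCP
    base=E0+tx*d+zr*s-Z*.113
    return [base+X*.0375+Z*.135, base+X*.0375, base-X*.0375+Z*.135]
f=lambda p:proj(k,pts(p))[:,1]-np.array([214.3,156.5,356.8])
s=fsolve(f,[0,0,0]); print(np.degrees(s[0]),s[1:]*1000, f([0,0,0]))
print((pts(s)[1]), "bottom z front/back", (pts(s)[1]-0)[2])
```

```text
tool [[0.045, -0.999, 0.0003], [-0.999, -0.045, -0.0002], [0.0002, -0.0002, -1.0]]
2.573260869664547 [-3.51230737 -3.89558519] [-8.78967161  2.24162659  0.60204611]
[ 0.52303362 -0.30879597  0.03507735] bottom z front/back 0.035077354182571574
```

Run:
```python
from h import *
k=vision.get_calibration("side"); E0=telemetry.current_ee_pos(); ty=.045
tx=np.array([np.cos(ty),np.sin(ty),0]); tv=np.array([-np.sin(ty),np.cos(ty),0])
o=cv2.resize(cv2.imread("pics/side11.png")[150:290,360:460],None,fx=4,fy=4,interpolation=cv2.INTER_CUBIC)
outs=[]
for th,d,s in((0,0,0),(2.57,-.0035,-.0039)):
    t=np.radians(th);X=tx*np.cos(t)+zr*np.sin(t);Z=-tx*np.sin(t)+zr*np.cos(t);b=E0+tx*d+zr*s-Z*.113
    c=lambda a,y,z:(proj(k,b+X*a+tv*y+Z*z)[0]-[360,150])*4+1.5
    a=o.copy()
    F=[c(-.0375,.016,0),c(-.0375,-.016,0),c(-.0375,-.016,.135),c(-.0375,.016,.135)]
    cv2.polylines(a,[np.int32(np.round(F))],True,(0,255,0),1)
    S=[c(-.0375,.016,0),c(.0375,.016,0),c(.0375,.016,.135),c(-.0375,.016,.135)]
    cv2.polylines(a,[np.int32(np.round(S))],True,(255,255,0),1); outs.append(a)
cv2.imwrite("pics/c13.png",np.hstack(outs))
```

```text
(no output)
```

View pics/c13.png

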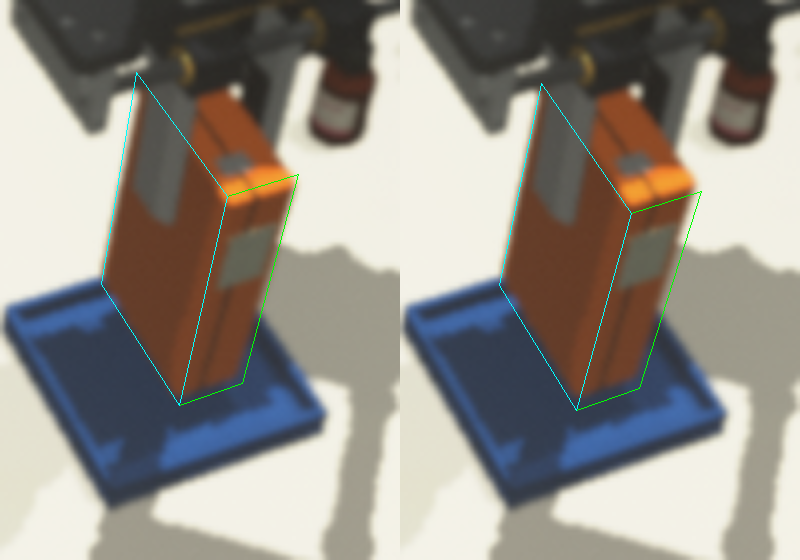

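The side view agrees on a lean of about 2°, top towards the robot. I'll tilt the tool 2° to cancel it, then lower under guard.

```bash
python3 - <<'E'
from h import *
ty=.045; a=np.radians(2.0)
tx=np.array([np.cos(ty),np.sin(ty),0]); tv=np.array([-np.sin(ty),np.cos(ty),0])
q=tool(-zr*np.cos(a)-tx*np.sin(a),-tv)
c=np.array([.484,-.3105,0])+tx*.003
r.move_l((c+zr*.133).tolist(),rot=q,vel=.04)
r.hold(.2)
f0=telemetry.current_wrist_force()
h=r.move_l((c+zr*.108).tolist(),vel=.015,guard=3)
print(h,telemetry.current_ee_pos(),telemetry.current_wrist_force()-f0,telemetry.current_torque(),telemetry.current_t())
snap("side","s14"); snap("wrist","w14")
E
python3 -c "
import cv2,numpy as np
a=cv2.resize(cv2.imread('pics/s14.png')[150:290,360:460],(300,420)); b=cv2.resize(cv2.imread('pics/w14.png')[100:380,200:460],(390,420))
cv2.imwrite('pics/c14.png',np.hstack([a,b]))"
```

```text
True [ 0.48709313 -0.31034249  0.11969825] [ 0.89258907 -0.49022237  6.09653225] [-0.01978044  0.28648628 -0.06597236] 25.925
```

View pics/c14.png

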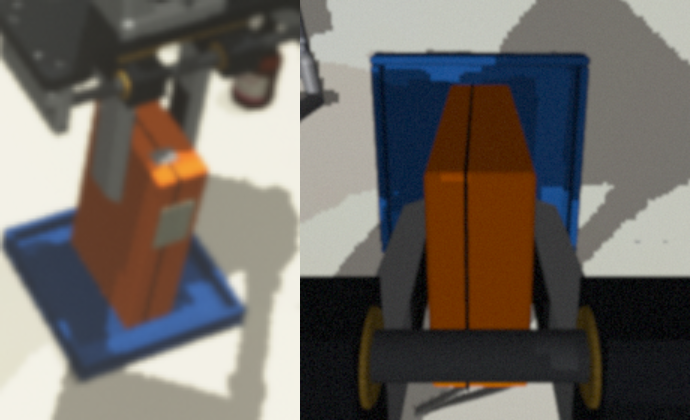

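Run:
```python
from h import *
p=telemetry.current_ee_pos(); print(telemetry.current_torque())
r.move_l((p+[0,0,.006]).tolist(),vel=.03); r.hold(.2)
T=np.mean([telemetry.current_torque() for _ in range(5)],0); F=telemetry.current_wrist_force(); print(T,F)
snap("wrist","w15"); o=cv2.imread("pics/w15.png")
for c in (315,325,335):
    g=o[:,c].astype(float); ry=g[:,2]-g[:,0]
    print(c,[(i,int(ry[i])) for i in range(150,166)],[(i,int(g[i,2])) for i in range(205,222)],[(i,int(ry[i])) for i in range(350,362)])
print(telemetry.current_t())
```

```text
[ 0.09331677  0.30140785 -0.05100203]
[0.06128964 0.15584636 0.03994541] [-0.35543722  0.17569215 -0.81829178]
315 [(150, -60), (151, -72), (152, -64), (153, -65), (154, -54), (155, -40), (156, -15), (157, 31), (158, 43), (159, 40), (160, 44), (161, 53), (162, 54), (163, 51), (164, 60), (165, 53)] [(205, 79), (206, 76), (207, 73), (208, 77), (209, 80), (210, 75), (211, 76), (212, 79), (213, 82), (214, 97), (215, 118), (216, 123), (217, 140), (218, 140), (219, 142), (220, 132), (221, 121)] [(350, 0), (351, -5), (352, -3), (353, 13), (354, 52), (355, 136), (356, 176), (357, 160), (358, 60), (359, 3), (360, 3), (361, 9)]
325 [(150, -70), (151, -53), (152, -45), (153, -58), (154, -56), (155, -29), (156, 4), (157, 46), (158, 68), (159, 77), (160, 76), (161, 79), (162, 76), (163, 75), (164, 75), (165, 77)] [(205, 73), (206, 79), (207, 74), (208, 79), (209, 77), (210, 81), (211, 77), (212, 81), (213, 79), (214, 91), (215, 99), (216, 106), (217, 113), (218, 113), (219, 111), (220, 111), (221, 112)] [(350, -1), (351, -2), (352, -6), (353, 5), (354, 52), (355, 139), (356, 177), (357, 110), (358, 34), (359, 10), (360, 11), (361, 11)]
335 [(150, -62), (151, -57), (152, -44), (153, -44), (154, -49), (155, -28), (156, 5), (157, 47), (158, 75), (159, 73), (160, 71), (161, 78), (162, 76), (163, 69), (164, 74), (165, 77)] [(205, 79), (206, 78), (207, 80), (208, 79), (209, 76), (210, 78), (211, 79), (212, 75), (213, 81), (214, 90), (215, 98), (216, 107), (217, 108), (218, 112), (219, 116), (220, 114), (221, 109)] [(350, -4), (351, -4), (352, -7), (353, 6), (354, 52), (355, 127), (356, 133), (357, 81), (358, 31), (359, 10), (360, 10), (361, 12)]
26.6583
```

The torque shows the front edge touching first, which means some forward lean remains. I'll tilt a little more and repeat.

```bash
python3 - <<'E'
from h import *
ty=.045; a=np.radians(3.0)
tx=np.array([np.cos(ty),np.sin(ty),0]); tv=np.array([-np.sin(ty),np.cos(ty),0])
q=tool(-zr*np.cos(a)-tx*np.sin(a),-tv)
p=telemetry.current_ee_pos()
r.move_l((p+tx*.001).tolist(),rot=q,vel=.02); r.hold(.2)
mean=lambda f:np.mean([f() for _ in range(10)],0)
f0=mean(telemetry.current_wrist_force);t0=mean(telemetry.current_torque)
p=telemetry.current_ee_pos()
h=r.move_l([p[0],p[1],.108],vel=.01,guard=3)
r.hold(.1)
print(h,telemetry.current_ee_pos(),mean(telemetry.current_wrist_force)-f0,(mean(telemetry.current_torque)-t0),telemetry.current_t())
snap("side","s16")
E
python3 -c "
import cv2,numpy as np
a=cv2.resize(cv2.imread('pics/s16.png')[150:290,360:460],(400,560))
cv2.imwrite('pics/c16.png',a)"
```

```text
True [ 0.4878976  -0.31013262  0.11930644] [ 0.21751437 -0.268966    7.63224896] [-0.02556125 -0.05420277 -0.00801601] 28.0333
```

View pics/c16.png

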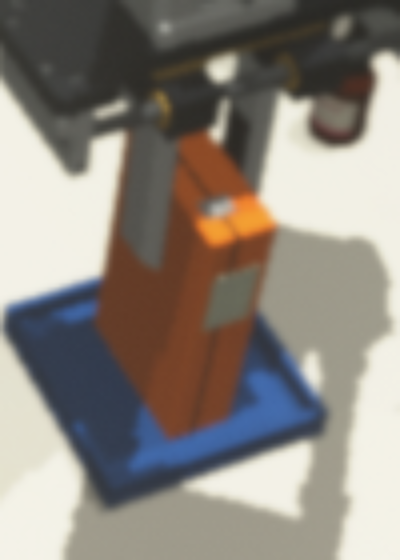

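The torque is now nearly balanced, so the box is flat on the tray floor. Releasing and retreating.

```bash
python3 - <<'E'
from h import *
gripper_to(.036,f_grip=5); gripper_to(.065)
r.hold(.1)
p=telemetry.current_ee_pos(); Z=q2R(telemetry.current_tool_rot()).as_matrix()[:,2]
r.move_l((p-Z*.10).tolist(),vel=.12)
r.move_l((p-Z*.10+np.array([-.12,-.04,.06])).tolist(),vel=.25)
for c in("side","top","wrist"): snap(c,c+"17")
k=[ (t,c,[(np.round(x["at"],3).tolist(),round(x["score"],2)) for x in models.mark_of(t,c)[:1]]) for t in("box_orange","tray","box_grey") for c in("side",)]
print(k,telemetry.current_t())
E
python3 -c "
import cv2,numpy as np
a=cv2.resize(cv2.imread('pics/side17.png')[120:290,230:460],(540,400)); b=cv2.resize(cv2.imread('pics/top17.png')[140:290,230:430],(533,400))
cv2.imwrite('pics/c17.png',cv2.resize(np.hstack([a,b]),None,fx=.74,fy=.74))"
```

```text
[('box_orange', 'side', [([0.488, -0.31, 0.004], 0.65)]), ('tray', 'side', [([0.485, -0.309, 0.005], 0.6)]), ('box_grey', 'side', [([0.574, -0.184, 0.006], 0.89)])] 31.125
```

View pics/c17.png

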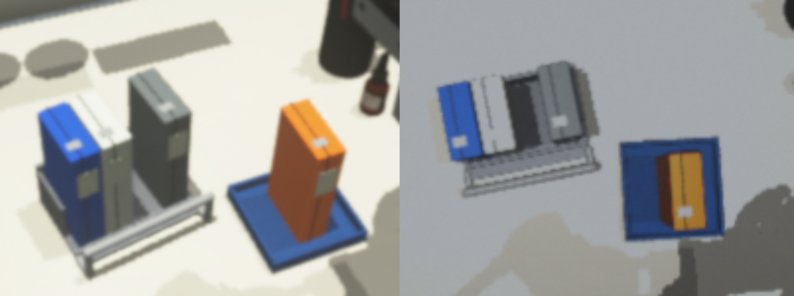

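View pics/wrist17.png

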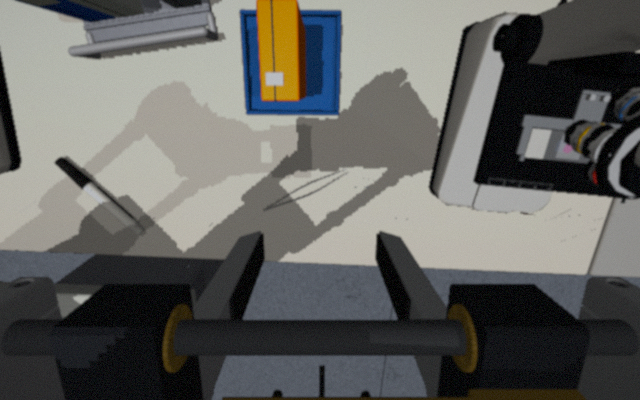

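The orange box stands upright and centred in the tray. The blue, white and grey boxes are still in their places, and the arm is clear.

Run:
```python
from h import *
r.hold(.3); r.sign_off(); print(telemetry.current_t())
```

```text
the job is handed in; nothing more can be done
the job is handed in; nothing more can be done
```

The orange box now stands upright in the blue tray, and I handed the job in at about 31.5 s of the 51 s allowed.

- **Tipping:** I pushed the top of its back with the closed fingertips until it leaned at 37° on the rail. The push force stayed around 1 N.
- **Lifting:** I gripped it by its free sides at 30 N, with the opening reading 32.0 mm, and lifted it straight up out of the rack.
- **Setting down:** I lowered it under a force guard, with about 7.6 N at contact, then released it and backed off.

**Last checks:** In the side and top pictures the orange box is upright in the tray, about 3 mm from its centre. Blue, white and grey stand in their rack places, and the gripper is clear of everything.

**What disagreed:**
- **Lean in the hand:** The box sat about 2–3° forward in the grip, by both camera views. The first touch, with the tool tilted 2°, still landed on its front edge, so I lifted 6 mm, tilted to 3° and set it down again with nearly balanced torque.
- **Rack position:** One of the top camera's rack fits was wrong because the arm blocked the view, so I used the wrist and side fits instead.

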